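# Close the blade chest and shoot its barrel bolt

### The job

Shut the sliding lid of the saw-blade chest, pushing it away from you against its rubber buffer, then push the red-knobbed barrel bolt across into the keeper on the lid until it bears firmly on the brass stop inside, without ramming it. The bolt has to draw the lid in the last few millimetres; leave it fully shot, let go of everything and do not disturb the other things lying about.

Things in the scene. Friction and masses are not known exactly. Their poses are not given: they have to be found in the camera images.
- chest: plywood saw-blade chest fixed on the bench, 260 mm (its x, front to back) x 340 mm (y) x 90 mm high. Origin: centre of the underside; x to its back, y to its left. Left half of the top (y 0 to 170 mm): fixed deck at height 90 mm with the bolt in two dark steel staples (31 mm tall, at y = 8 and 28 mm). Right half: the sliding lid. Rims at the back and right stand 10 mm above the deck.
- lid: brown wooden lid, its top level with the deck. Slides along the chest's x with about 1 N of drag; towards +x closes it. Origin: on its top, under the middle of its black handle. Shut, the origin is at x = 40 mm, y = -112 mm in the chest's frame (hard end at 40.5 mm); it starts 45 to 80 mm short. Over 5.5 mm short is not closed, and from about 8 mm the bolt jams on the keeper.
- lid_handle (a point): top middle of the lid's black handle, an upright block 14 mm (chest x) by 60 mm (chest y) by 30 mm tall. A black rubber buffer (2 N per mm, first touched 4.5 mm before shut) pushes the lid back to about 4 mm short when it is let go. That is enough: the keeper's flared mouth still catches the bolt, which draws the lid in the rest of the way.
- keeper_mouth (a point): the keeper is a dark steel channel on the lid, 17 mm wide inside, 30 mm tall, 36 mm long, with a 14 mm deep flared mouth in front of it towards the bolt (+y). This point: start of the straight channel, on its centre line, 16 mm above the lid. The bolt enters towards -y. With the lid shut it is at x = -20, y = -26 mm in the chest's frame.
- stop: brass stop post, 16 mm across, 26 mm tall, standing in the far end of the keeper on a short swing arm clamped to the lid. Origin: on the arm's dark pivot, beside the keeper (24 mm to -x of its centre line, 53 mm beyond keeper_mouth). The arm was set by eye, so the bolt meets the post with its tip anywhere from 35 to 55 mm past keeper_mouth: find it by feel. It does not give way.
- bolt: round steel bolt, 14 mm thick, on the deck along the chest's y, axis 16 mm above the deck, at x = -20 mm of the chest. Slides only along y, drag about 2.5 N; towards -y shoots it. Origin: on the rod's axis under the knob, at first at y = 120 to 132 mm of the chest, 73 to 93 mm further to -y than 132 when shot. It stays where it is left.
- bolt_knob (a point): top of the bolt's upright red knob, a cylinder 16 mm across, reaching from 38 to 64 mm above the deck (22 to 48 mm above bolt), on a 12 mm steel stem. Drawing the lid in adds up to about 8 N of resistance over a few mm as the tip passes the flared mouth; then it runs with about 5 N up to the stop, which is solid. Pressing with 10 to 15 N in all seats it firmly; over 20 N is ramming.
- bolt_tip (a point): front end (rounded) of the bolt, on its axis, 120 mm from bolt's origin towards -y.
- sanding_block: cork sanding block 70 x 45 x 30 mm lying on the chest's deck near its back left corner; origin under its centre. Leave alone.
- glue: white glue bottle, 56 mm thick, 150 mm tall, standing on the bench. Origin under its centre. Leave alone.
- workpiece: sawn plywood grille 174 x 140 x 8 mm lying on the bench. Origin under its centre. Leave alone.
- pencil_pot: blue pot 70 mm across, 90 mm tall, standing on the bench. Origin under its centre. Leave alone.

How it is judged:
By the outcome, as a careful person would: the job done as asked, in the order asked, and still so for the second after the job is handed in, with the robot touching nothing.
It also fails if it takes over 72 s, if anything falls off the work surface, if the arm or the gripper's body presses on something with over 40 N, if the wrist force passes 120 N, or if a joint passes its speed limit or range.

### The arm

A 6-joint arm with a two-finger parallel gripper is mounted at the origin on the work surface. World frame = base frame: x ahead of the robot, y to its left, z up, the work surface at z = 0. Lengths are in m, angles in rad, forces in N, time in s.
With the tool pointing down it reaches from about 0.3 to 0.825 m from the base axis. Payload 5.4 kg.
Tool frame: the origin (TCP) lies at the very end of the fingers, on their centre line; the grasp point (between the pads) lies 19 mm behind it; z points along the fingers, x is the direction in which the jaws open and shut, and the axes are right-handed (so a half turn about z gives the same grasp; the last joint's range is limited). The gripper opens to 92 mm and grips with 3 to 60 N. Pads are 20 mm wide; open, the fingers measure 128 mm over their backs; the gripper's body (75 mm by 189 mm) begins 69 mm behind the grasp point.
Start: joints at [-1.344, 0.158, 1.597, -0, 1.386, -0.21], TCP at [0.243, -0.521, 0.215] pointing down, gripper open.
Joint ranges: [-2.91, 2.91], [-0.94, 2.29], [0.18, 2.7], [-1.29, 4.43], [0.17, 2.64], [-3, 3]. Speed limits (rad/s): [2.57, 2.57, 3.14, 3.14, 3.14, 3.14].

### API

Orientations are given as a rotation vector (axis times angle).
In Python, from workcell import bot gives the robot as it stands. Calls block until the motion is done:
- bot.goto(position, orientation): joint-space move of the TCP to a pose.
- bot.line_to(position, rot=None, max_speed=0.15): straight line of the TCP; rot=None keeps the orientation; max_speed is the mean speed in m/s.
- bot.set_joints(angles): joint-space move.
- bot.set_gripper(opening, newtons=None): opening from 0.0 (shut) to 1.0 (fully open); newtons is the grip in N (None keeps the last); returns when the fingers have stopped.
- bot.hold(seconds).
- bot.inverse_kinematics(position, orientation): joint angles nearest the present ones, or None.
- bot.read_camera(name): name is "scene" or "top" or "wrist"; returns a dict with "pixels" (384x512x3 uint8, blue, green, red), "fx", "fy", "cx", "cy" (pixels), "R" (3x3) and "t" (3): a world point X has camera coordinates R X + t. Camera axes: x right, y down, z forward; pixel columns grow to the right and rows downward; lengths in m; the calibration is good to about 2 mm. A picture is of the moment at which its call begins. There is no depth.
A pose or a line that the arm cannot do raises bot.MotionError and nothing moves.
- bot.job_done(): hands the job in, once; it reports no verdict.
Readings, each from a call of its own:
- bot.current_clock(): time.
- bot.current_joints(): joint angles.
- bot.current_joint_vel(): joint speeds.
- bot.current_effort(): joint torques, N m.
- bot.current_ee_pos(): TCP position.
- bot.current_tool_rot(): TCP orientation.
- bot.current_contact_force(): force on the tool from outside, world axes, zero at the start.
- bot.current_ft_torque(): the same for the moment, N m.
- bot.current_opening(): opening from 0.0 (shut) to 1.0 (fully open).
Only numpy, scipy, OpenCV 4.12 (cv2) and the standard library are available. Lean on these libraries where they do the work, as an engineer would, in place of code of your own. Each camera call takes 0.05 s, during which the arm holds its last target.

## Working session

There is one attempt and no reset: what is moved stays moved. The work goes in short steps, each a Python script; the robot and the scene stay as the last script left them, time stands still between calls to the robot, and variables do not carry over. Pictures are saved under pics/ and viewed, and the job is handed in when it is done.

```bash
ls; mkdir -p pics
python3 - <<'E'
from workcell import bot
import cv2
for n in ("scene","top","wrist"):
    c=bot.read_camera(n); cv2.imwrite(f"pics/a_{n}.png",c["pixels"]); print(n,c["fx"],c["cx"],c["cy"],c["R"],c["t"])
print(bot.current_clock(),bot.current_tool_rot(),bot.current_contact_force())
E
```

```text
pics
scene 429.09422167949083 263.0405193124383 194.47061221202048 [[ 0.47586594  0.87940544 -0.0140596 ]
 [ 0.73106273 -0.40438065 -0.54956671]
 [-0.48897739  0.25124163 -0.83533152]] [-0.25373224 -0.30297693  1.82023539]
top 491.09306631024464 254.71052412569998 184.18110069566634 [[-0.00210998 -0.99999205 -0.00338453]
 [-0.99794402  0.00232244 -0.06404956]
 [ 0.06405691  0.00324243 -0.99794098]] [-0.01013733  0.55596842  1.75289228]
wrist 269.50451873826967 257.18837977003557 194.71194280014714 [[ 0.42372887 -0.90578787 -0.00147634]
 [-0.87897717 -0.41157933  0.24083521]
 [-0.21875324 -0.10075116 -0.9705649 ]] [-0.57484941 -0.02768295  0.38977025]
0.15 [-2.64911414e+00  1.68684329e+00  1.58825824e-03] [ 0.48570258  0.29803168 -0.06759879]
```

View pics/a_scene.png

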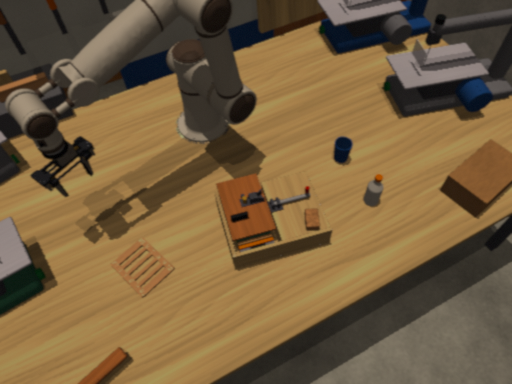

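View pics/a_top.png

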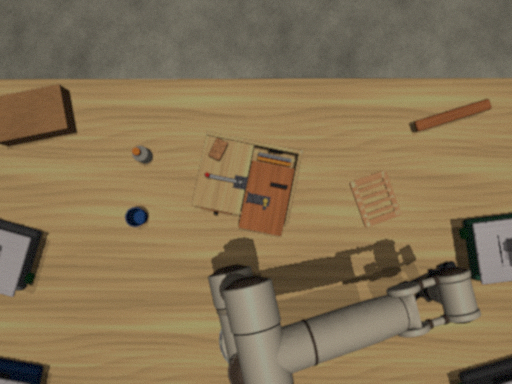

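The top view shows the chest at about (195–300, 135–235), with the red knob near (207,175), the handle near (278,185) and the keeper near (255,200). I'll enlarge it.

Run:
```python
import cv2
a=cv2.imread("pics/a_top.png")[125:245,185:305]; cv2.imwrite("pics/b_top.png",cv2.resize(a,None,fx=5,fy=5,interpolation=cv2.INTER_CUBIC))
a=cv2.imread("pics/a_scene.png")[165:270,205:340]; cv2.imwrite("pics/b_scene.png",cv2.resize(a,None,fx=5,fy=5,interpolation=cv2.INTER_CUBIC))
```

```text
(no output)
```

View pics/b_top.png

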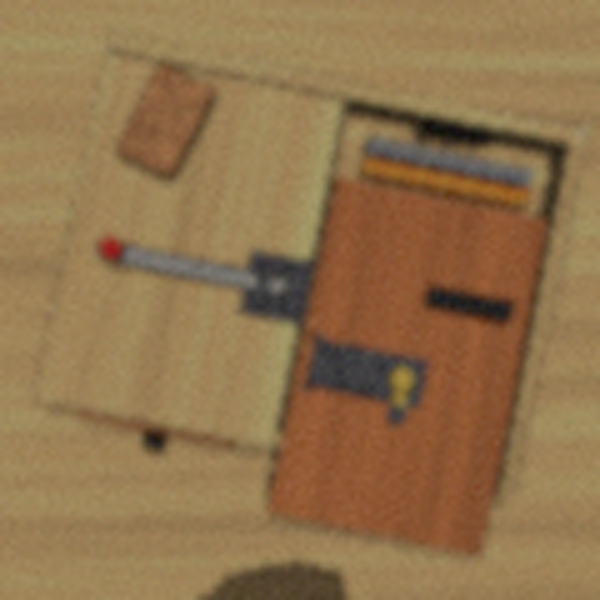

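View pics/b_scene.png

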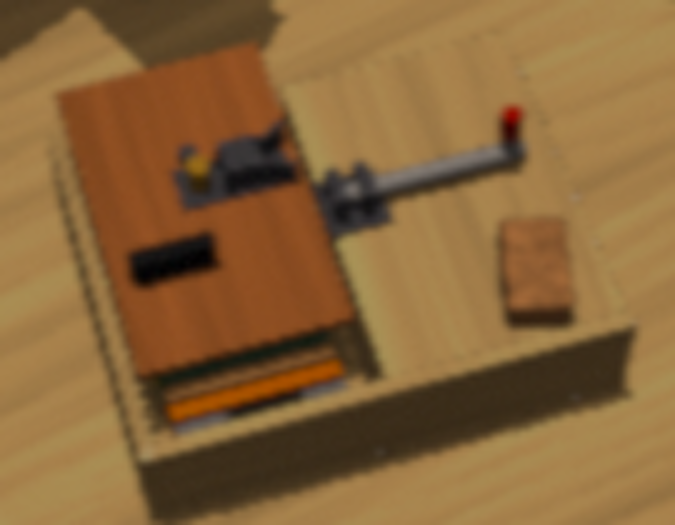

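```bash
cat > h.py <<'E'
import numpy as np, cv2
from scipy.spatial.transform import Rotation as Ro
from workcell import bot
def cast(c,u,v,z):
    d=c["R"].T@np.array([(u-c["cx"])/c["fx"],(v-c["cy"])/c["fy"],1]); o=-c["R"].T@c["t"]
    return o+d*(z-o[2])/d[2]
def proj(c,X):
    p=c["R"]@np.asarray(X)+c["t"]; return np.array([c["fx"]*p[0]/p[2]+c["cx"],c["fy"]*p[1]/p[2]+c["cy"]])
def down(a): # tool z down, tool x at world yaw a
    x=np.array([np.cos(a),np.sin(a),0]);z=np.array([0,0,-1.]);return Ro.from_matrix(np.c_[x,np.cross(z,x),z]).as_rotvec()
E
python3 - <<'E'
from h import *
c=bot.read_camera("top")
k=cast(c,207,174.6,.154);s=cast(c,185+275/5,125+285/5,.12);hd=cast(c,279,186,.12)
print("knob",k,"staple",s,"handle",hd,"yaw",np.degrees(np.arctan2(*(s-k)[:2]*[1,-1])))
w=bot.read_camera("wrist"); o=-w["R"].T@w["t"]; T=Ro.from_rotvec(bot.current_tool_rot()).as_matrix()
print(T,"cam in tool",T.T@(o-bot.current_ee_pos()),"fwd",T.T@w["R"][2],"right",T.T@w["R"][0])
E
```

```text
knob [0.57957189 0.1471388  0.154     ] staple [0.55692869 0.0382742  0.12      ] handle [ 0.54300369 -0.09417034  0.12      ] yaw -11.749661837067874
[[ 4.23092365e-01 -9.06086540e-01 -1.81051499e-04]
 [-9.06086153e-01 -4.23092356e-01  8.61039646e-04]
 [-8.56777939e-04 -2.00251043e-04 -9.99999613e-01]] cam in tool [ 0.00061024 -0.06738435 -0.17024788] fwd [7.13002335e-05 2.41135099e-01 9.70491555e-01] right [ 9.99999749e-01 -7.01835509e-04  1.00914798e-04]
```

View pics/a_wrist.png

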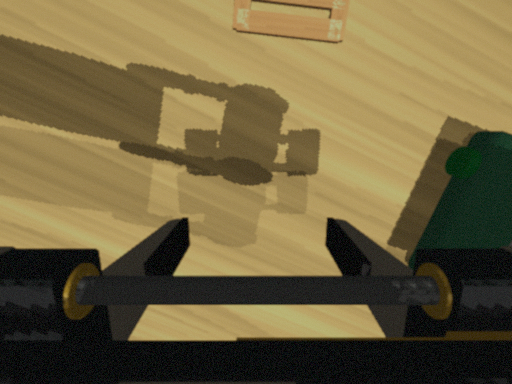

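Run:
```python
from h import *
a=np.radians(-101.7); P=[.499,.036,.22]
print(bot.inverse_kinematics(P,down(a)))
bot.goto([.499,.036,.25],down(a)); bot.line_to(P)
c=bot.read_camera("wrist"); cv2.imwrite("pics/c_wrist.png",c["pixels"]); np.savez("c.npz",**c)
print(bot.current_clock(),bot.current_joints())
cv2.imwrite("pics/c2.png",cv2.resize(c["pixels"][0:250,60:460],None,fx=2,fy=2,interpolation=cv2.INTER_CUBIC))
```

```text
[-0.16999373 -0.04161069  1.79520835  0.          1.38799499  1.60500612]
2.85 [-1.70565392e-01 -4.15566215e-02  1.79447295e+00 -2.76645419e-05
  1.38871840e+00  1.60490821e+00]
```

View pics/c_wrist.png

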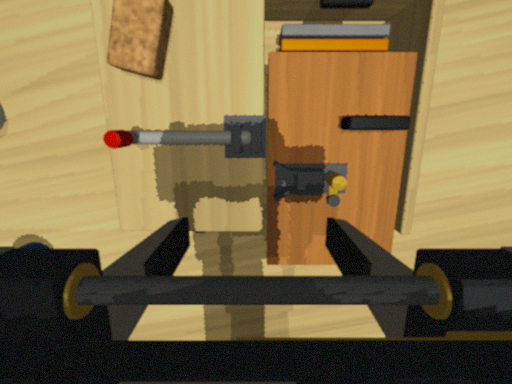

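View pics/c2.png

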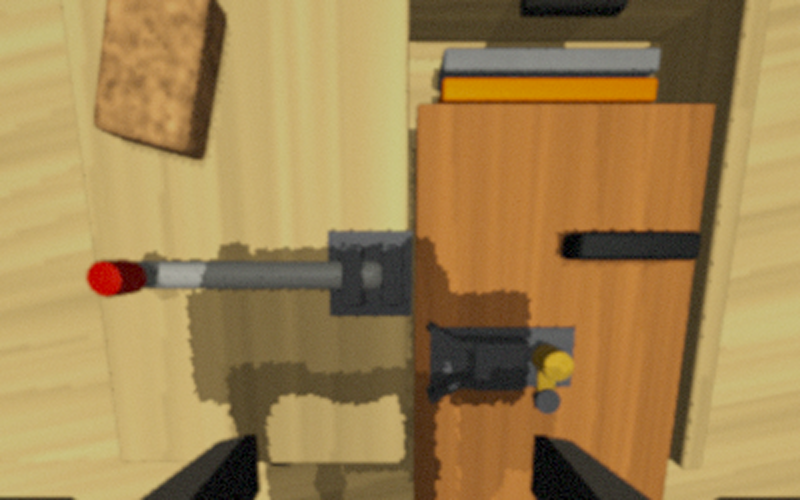

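The wrist view shows the knob top at (112,139), the handle top at (~350–410,122), the staples at (~245,137), the keeper with flare at (275–325,180), the brass post at (338,183) and the pivot at (333,200).

Run:
```python
from h import *
c=dict(np.load("c.npz")); im=c["pixels"]; hsv=cv2.cvtColor(im,cv2.COLOR_BGR2HSV)
red=(((hsv[...,0]<6)|(hsv[...,0]>174))&(hsv[...,1]>200)&(hsv[...,2]>150)).astype(np.uint8); red[:,200:]=0
v,u=np.nonzero(red); print("red",u.min(),u.max(),v.min(),v.max(),u.mean(),v.mean())
k=cast(c,u.mean(),v.mean(),.154)
blk=(im.max(2)<55).astype(np.uint8); blk[:105]=0; blk[145:]=0; blk[:,:330]=0; blk[:,415:]=0
n,l,st,ce=cv2.connectedComponentsWithStats(blk); print(st[1:],ce[1:])
i=1+st[1:,4].argmax(); v,u=np.nonzero(l==i); print(cv2.minAreaRect(np.c_[u,v].astype(np.float32)))
psi0=None
# deck/lid edge: points at deck z .09
e1=cast(c,60+410/2,30/2,.09); e2=cast(c,60+413/2,340/2,.09)
fr=[cast(c,60+x/2,462/2,.09) for x in (125,400)]
# rod axis
r1=cast(c,60+215/2,275/2,.106); r2=cast(c,60+335/2,275/2,.106)
print("knob",k,"edge",e1,e2,np.degrees(np.arctan2(*(e1-e2)[[1,0]])),"front",fr,np.degrees(np.arctan2(*((fr[1]-fr[0])[:2]*[1,-1]))),"rod",r1,r2,np.degrees(np.arctan2(*((r2-r1)[:2]*[1,-1]))))
hd=[cast(c,60+x/2,245/2,.12) for x in (582,699)]; print("hnd",hd,np.linalg.norm(hd[0]-hd[1]))
print("hnd x thick",np.linalg.norm(cast(c,380,60+116-60,.12)-cast(c,380,129,.12)))
print("post",cast(c,60+558/2,365/2,.116),"pivot",cast(c,60+547/2,402/2,.095))
```

```text
red 104 120 131 147 112.00970873786407 138.8398058252427
[[341 116  70  14 839]] [[375.48152563 122.34922527]]
((375.5, 122.5), (13.0, 69.0), 90.0)
knob [0.58081199 0.14502363 0.154     ] edge [ 0.66816599 -0.00791971  0.09      ] [0.51739737 0.02047106 0.09      ] -10.664312601703305 front [array([0.48048783, 0.20192716, 0.09      ]), array([0.4474311 , 0.04220293, 0.09      ])] -11.692924039578251 rod [0.57371397 0.11381727 0.106     ] [0.56118438 0.05328993 0.106     ] -11.69544919726896
hnd [array([ 0.55100107, -0.06842008,  0.12      ]), array([ 0.53954103, -0.12377887,  0.12      ])] 0.0565325441898108
hnd x thick 0.012211635091480265
post [ 0.49354017 -0.05040068  0.116     ] pivot [ 0.46805857 -0.04700324  0.095     ]
```

```bash
cat >> h.py <<'E'
psi=np.radians(-11.65); ex=np.array([np.cos(psi),np.sin(psi)]); ey=np.array([-np.sin(psi),np.cos(psi)])
O=ex*.5597+ey*.1260
def W(x,y,z): return np.r_[O+ex*x+ey*y,z]
def L(p): d=np.asarray(p)[:2]-O; return np.array([d@ex,d@ey,p[2]])*1000
def F(): f=np.array(bot.current_contact_force()); return np.array([f[:2]@ex,f[:2]@ey,f[2]])
E
python3 - <<'E'
from h import *
print(L([.58081,.14502,.154]),L([.5453,-.0961,.12]))
r=down(psi-np.pi/2)
bot.set_gripper(0.0,20)
bot.line_to(W(-.040,-.114,.2),r,max_speed=.2)
bot.line_to(W(-.040,-.114,.100),max_speed=.1); bot.hold(.2)
f0=F(); np.save("f0.npy",f0); print(bot.current_clock(),L(bot.current_ee_pos()),f0,bot.current_opening())
bot.line_to(W(-.010,-.114,.100),max_speed=.05); bot.hold(.1)
print(L(bot.current_ee_pos()),F()-f0)
c=bot.read_camera("wrist"); cv2.imwrite("pics/d.png",c["pixels"]); print(bot.current_clock())
E
```

```text
[-20.13931072 133.31702429 154.        ] [  -6.22777448 -110.00638942  120.        ]
6.3583 [ -39.54113506 -114.10086169  100.6293546 ] [-0.80340855 -0.25798609  0.0333009 ] 0.004141915712984338
[ -10.03719999 -114.0067129   100.02909153] [ 0.05253619 -0.15241618  0.07630677]
7.2583
```

View pics/d.png

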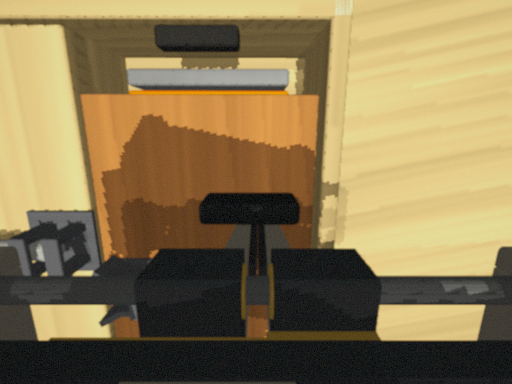

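The closed fingers sit behind the handle (200–298, 208) and are roughly centred on it. I'll keep pushing while watching the force.

Run:
```python
from h import *
f0=np.load("f0.npy")
bot.line_to(W(.014,-.114,.100),max_speed=.05); bot.hold(.1)
print(L(bot.current_ee_pos()),F(),bot.current_clock())
x=.014
while x<.032:
    x+=.001; bot.line_to(W(x,-.114,.100),max_speed=.02); bot.hold(.05)
    f=F(); print(round(x*1e3,1),L(bot.current_ee_pos())[0].round(2),f.round(2))
    if f[0]<-8.5: break
c=bot.read_camera("wrist"); cv2.imwrite("pics/e.png",c["pixels"]); print(bot.current_clock())
```

```text
[  14.11292503 -114.00189954  100.08301516] [ 0.50506321  0.69239817 -0.24563121] 7.9917
15.0 14.99 [0.26 0.27 0.01]
16.0 15.93 [0.41 0.1  0.26]
17.0 17.0 [-0.8  -0.3   0.33]
18.0 17.9 [-1.63  0.85  0.62]
19.0 18.69 [-3.26  0.93  1.93]
20.0 19.59 [-4.93  0.66  3.72]
21.0 20.41 [-5.71 -0.21  4.08]
22.0 21.07 [-7.35 -0.66  3.39]
23.0 21.73 [-8.29 -0.67  6.  ]
24.0 22.4 [-10.71  -0.09   6.03]
11.0417
```

View pics/e.png

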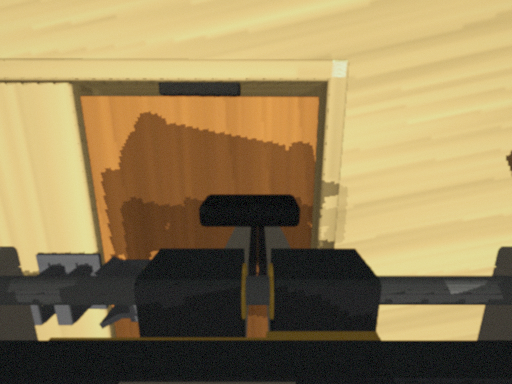

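Run:
```python
from h import *
bot.line_to(W(.005,-.114,.100),max_speed=.05); bot.line_to(W(-.02,-.10,.22),max_speed=.2)
bot.hold(.1)
c=bot.read_camera("wrist"); cv2.imwrite("pics/f.png",c["pixels"]); np.savez("f.npz",**c); print(bot.current_clock())
t=bot.read_camera("top");cv2.imwrite("pics/f_top.png",cv2.resize(t["pixels"][125:245,185:305],None,fx=4,fy=4))
print(bot.inverse_kinematics(W(-.02,.175,.2),down(psi)), bot.inverse_kinematics(W(-.02,.175,.2),down(psi+np.pi)))
```

```text
12.4917
[ 1.10154668e-01  2.78492464e-01  1.48603023e+00 -4.44089210e-16
  1.37706996e+00  3.13485526e-01] [ 1.10154668e-01  2.78492464e-01  1.48603023e+00 -4.44089210e-16
  1.37706996e+00 -2.82810713e+00]
```

View pics/f.png

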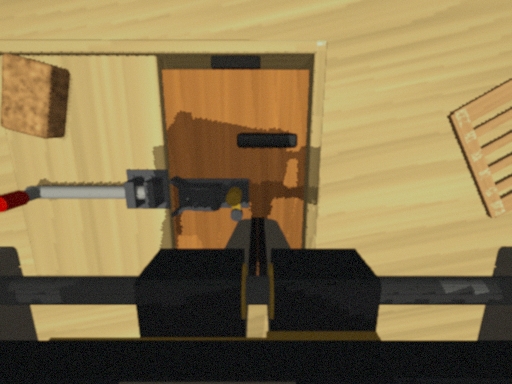

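View pics/f_top.png

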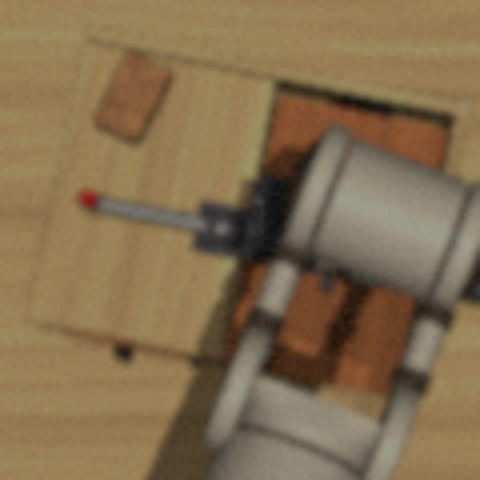

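The lid is against the buffer, with the handle top at (267,140). The keeper centre (row ~196) sits a few mm in front of the rod axis (row ~190). I'll measure that, then shoot the bolt.

Run:
```python
from h import *
c=dict(np.load("f.npz")); im=c["pixels"]; b=(im.max(2)<55).astype(np.uint8); b[:125]=0;b[155:]=0;b[:,:225]=0;b[:,305:]=0
n,l,st,ce=cv2.connectedComponentsWithStats(b); i=1+st[1:,4].argmax(); print(st[i],ce[i],L(cast(c,*ce[i],.12)))
bot.goto(W(-.02,.178,.2),down(psi)); bot.line_to(W(-.02,.178,.132),max_speed=.12); bot.hold(.2)
f0=F(); np.save("g0.npy",f0); print(f0,L(bot.current_ee_pos()),bot.current_clock())
bot.line_to(W(-.02,.158,.132),max_speed=.05); 
w=bot.read_camera("wrist"); cv2.imwrite("pics/g.png",w["pixels"])
t=bot.read_camera("scene");cv2.imwrite("pics/g_s.png",cv2.resize(t["pixels"][125:270,205:365],None,fx=4,fy=4))
print(F()-f0,bot.current_clock())
```

```text
[237 133  59  15 774] [264.39147287 139.99095607] [  34.98504211 -107.55242627  120.        ]
[-1.02844162  0.26047683  0.35917294] [-19.31843583 178.2210102  133.1577578 ] 14.5333
[ 0.30949355 -0.51454296 -0.63609805] 15.1833
```

View pics/g.png

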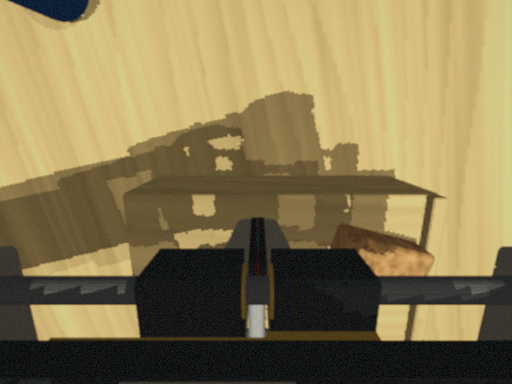

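View pics/g_s.png

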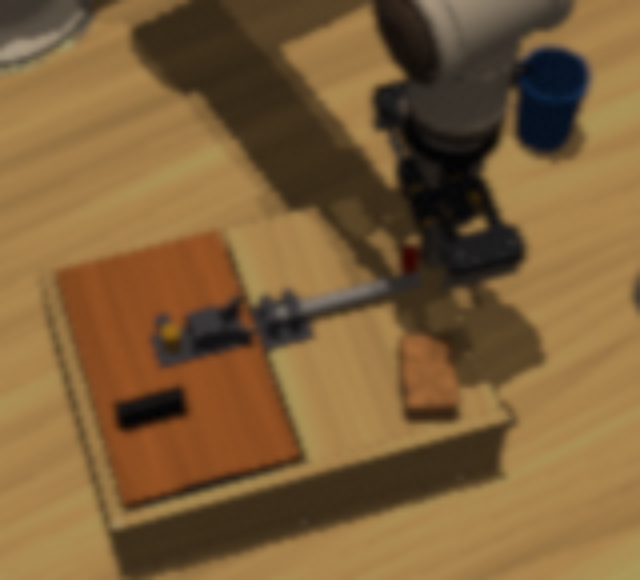

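The lid reads about 5 mm short (±1–2), which matches resting on the buffer. The fingers are just behind the red knob, in line with the rod. Next is the push, with force monitoring.

Run:
```python
from h import *
f0=np.load("g0.npy"); z=.132
bot.line_to(W(-.02,.130,z),max_speed=.04); bot.hold(.1)
print(L(bot.current_ee_pos()),(F()).round(2),bot.current_clock())
y=.130
while y>.106:
    y-=.0015; bot.line_to(W(-.02,y,z),max_speed=.03); bot.hold(.04)
    f=F(); print(round(y*1e3,1),L(bot.current_ee_pos())[1].round(2),f.round(2))
    if f[1]>14: print("HIGH"); break
print(bot.current_clock())
```

```text
[-19.88928816 129.72079466 131.99259165] [-0.2  -0.4   0.16] 16.1333
128.5 128.64 [-0.29  1.39 -0.25]
127.0 127.13 [-0.23  2.64 -0.08]
125.5 125.43 [ 0.45  1.36 -0.63]
124.0 123.83 [1.62 2.01 0.01]
122.5 122.34 [ 1.03  2.72 -0.06]
121.0 120.87 [ 0.3   2.37 -0.94]
119.5 119.39 [0.94 1.66 0.2 ]
118.0 117.88 [1.07 2.36 0.67]
116.5 116.38 [ 0.52  1.82 -0.46]
115.0 114.88 [1.12 1.44 1.01]
113.5 113.37 [0.55 1.55 0.05]
112.0 111.95 [ 0.86  3.13 -0.11]
110.5 110.81 [1.02 5.26 0.28]
109.0 108.46 [0.9  1.17 1.2 ]
107.5 107.32 [0.01 3.43 1.01]
106.0 106.01 [ 0.73  3.2  -0.16]
20.8
```

Run:
```python
from h import *
z=.132; y=.106; log=[]
def avg(n=4):
    s=[]
    for _ in range(n): bot.hold(.02); s.append(F())
    return np.mean(s,0)
while y>.050:
    st=.002 if y>.084 else .001
    y-=st; bot.line_to(W(-.02,y,z),max_speed=.03); f=F()
    log.append((round(y*1e3,1),L(bot.current_ee_pos())[1].round(2),f[1].round(1)))
    if f[1]>6.5:
        f=avg(); log.append(("avg",f.round(2)))
        if f[1]>6.8: break
for l in log: print(*l)
print(bot.current_clock())
```

```text
104.0 104.04 4.3
102.0 102.17 5.0
100.0 100.2 5.1
98.0 98.26 5.6
96.0 96.3 5.7
94.0 94.36 5.9
92.0 92.37 5.4
90.0 90.39 6.2
88.0 88.42 5.5
86.0 86.37 6.4
84.0 84.38 5.6
83.0 83.53 6.4
82.0 82.52 6.3
81.0 81.55 6.1
80.0 80.53 6.7
avg [0.5  6.06 0.54]
79.0 79.56 5.7
78.0 78.52 5.8
77.0 77.56 6.6
avg [ 0.73  5.81 -0.05]
76.0 76.56 7.0
avg [-0.17  6.1  -0.  ]
75.0 75.55 6.5
74.0 74.55 5.2
73.0 73.58 6.2
72.0 72.56 6.6
avg [0.1  5.97 0.34]
71.0 71.57 6.0
70.0 70.86 7.3
avg [0.54 7.26 0.34]
27.3833
```

Run:
```python
from h import *
z=.132; y=.070
while y>.060:
    y-=.0004; bot.line_to(W(-.02,y,z),max_speed=.02)
    s=[]
    for _ in range(6): bot.hold(.02); s.append(F())
    f=np.mean(s,0); print(round(y*1e3,1),L(bot.current_ee_pos())[1].round(2),f.round(2))
    if f[1]>12.3: break
bot.hold(.3); print(F().round(2),L(bot.current_ee_pos()),bot.current_clock())
```

```text
69.6 70.8 [0.31 8.14 0.08]
69.2 70.71 [0.9  9.4  0.11]
68.8 70.66 [ 0.55 10.18 -0.57]
68.4 70.56 [ 0.78 11.45 -0.44]
68.0 70.48 [ 1.08 12.62 -0.66]
[ 1.3  11.7  -0.88] [-20.07925833  70.48533761 132.1053665 ] 29.4333
```

The position is pinned (0.4 mm commanded moves it only 0.08 mm) while the force rises to 12.6 N, so the bolt is on the stop. I'll back off and check.

Run:
```python
from h import *
bot.line_to(W(-.02,.095,.132),max_speed=.06); bot.line_to(W(-.02,.10,.22),max_speed=.2)
bot.goto(W(-.09,.02,.23),down(psi-np.pi/2)); bot.hold(.2)
c=bot.read_camera("wrist"); cv2.imwrite("pics/h.png",c["pixels"]); np.savez("hh.npz",**c)
t=bot.read_camera("scene");cv2.imwrite("pics/h_s.png",cv2.resize(t["pixels"][125:270,205:365],None,fx=4,fy=4))
im=c["pixels"];hsv=cv2.cvtColor(im,cv2.COLOR_BGR2HSV)
red=(((hsv[...,0]<6)|(hsv[...,0]>174))&(hsv[...,1]>200)&(hsv[...,2]>150)); red[:,300:]=0
v,u=np.nonzero(red); print("knob",L(cast(c,u.mean(),v.mean(),.154)),F(),bot.current_clock())
b=(im.max(2)<55).astype(np.uint8);b[150:]=0;n,l,st,ce=cv2.connectedComponentsWithStats(b)
for i in range(1,n):
    if st[i,4]>200: print(st[i],L(cast(c,*ce[i],.12)))
```

```text
knob [-18.40879161  51.73211144 154.        ] [ 0.00736157  0.75865511 -0.18139095] 32.2167
[ 352   58   72   18 1172] [  35.03096577 -104.65251785  120.        ]
[236 127  39  19 315] [-32.50428278  21.7183258  120.        ]
```

View pics/h.png

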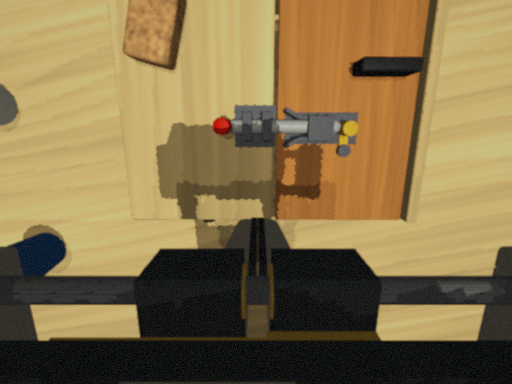

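View pics/h_s.png

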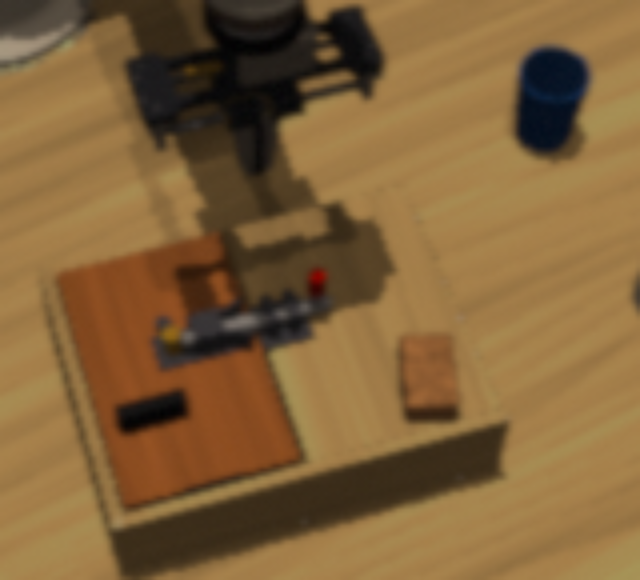

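The wrist view shows the red knob at (222,125). The rod runs straight into the keeper (rows 114–142), its tip ends at the brass post (350,128), and rod and keeper are now on one line. The fingers are clear and the other objects haven't moved, so I'm handing in.

```bash
python3 -c "
from workcell import bot
bot.job_done(); print(bot.current_clock())"
```

```text
the job is handed in; nothing more can be done
the job is handed in; nothing more can be done
```

The lid is shut and the bolt is fully shot against the brass stop. I handed the job in just after 32 s on the robot's clock, with the arm clear of everything.

- **Lid:** I pushed the handle with closed fingers until the buffer pushed back with about 10.7 N. After I let go, the lid measured about 5 mm short. The expected figure is 4 mm, and the measurement is good to 1–2 mm.
- **Bolt:** I pushed the knob in small steps. It ran at about 6 N in the keeper and met a solid stop about 41 mm past keeper_mouth. I pressed to 12.6 N on average and then backed off.
- **Final picture:** The knob is at y ≈ 52 mm in the chest's frame, which agrees with where it stopped by feel. The rod is in line in the keeper with its tip at the post. In the pictures the sanding block and pencil pot had not moved. I didn't measure them, and I took no last picture of the glue or the grille.
- **Checks that disagreed:**
  - The last handle reading by colour mask still gave x ≈ 35 mm, when shut is 40 mm. Part of that is the handle's side face pulling the reading to the front. I relied instead on the 14 mm rod lying in the 17 mm channel.
  - The rise in force as the bolt drew the lid in showed only about 5 N in my sampled readings, against the roughly 8 N described.

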